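Ready the telescopic bottle brush: seat its head, extend to the second stop, hold it up

TASK

Get the bottle brush in the white pot ready for the tall tumbler: first press straight down on the end of its handle until the brush head is fully home on the stem and no red band shows. Then squeeze the green button in, pull the handle up to its second stop and let the button spring back out so that it locks there. Finally take the brush by the handle, lift it upright clear of the pot and finish while still holding it there, extended and locked; leave the other things alone.

Things in the scene. Friction and masses are not known exactly. Their poses are not given: they have to be found in the camera images.
- brush: Head of the telescopic bottle brush, which stands upright and loose in the pot, handle up, free to turn, 2 mm sideways play. White bristles 45 mm across, 34 mm tall; green collar 48 mm across up to 55 mm. Origin: centre of the flat underside, z up along the brush; the button is on the -x side. Weights: head 0.09 to 0.14 kg, stem 0.27, handle and button 0.17; all of it comes along when lifted.
- brush_stem (a joint): How far the stem is pushed down into the head's collar (m): 0 = 10 mm proud, with 10 mm of red band showing; 0.010 = fully home, no red. Starts between 0 and 0.003. A tight push fit: about 10 N moves it, it stays where it is put. Push down on the end of the collapsed handle, which carries the push to the stem.
- brush_handle (a joint): How far the handle is drawn up the stem (m): 0 = collapsed, locked (start); first stop 0.040, second 0.080, end of travel 0.088. 1.5 mm play at a stop. Button in: slides with 1 to 3 N, stem and head stay in the pot. Let go between stops it slides down by itself (some cm/s) and locks at the next stop below: let go just past the second stop, it locks there. Pulled while locked, all of it comes up.
- brush_button (a joint): How far the green button is pressed into the handle (m): 0 = fully out (catch in a stop, locked), 0.006 = fully in (handle free to slide); about 0.004 when the catch rides on the stem between two stops. Spring: 4 N to start, 8.5 N fully in. A grip across the button and the oppopoint face of the handle squeezes it.
- handle_end (a point): Centre of the handle's top end (flat green cap, 29 x 27 mm), about 192 mm above the worktop at the start. The handle is a white rounded bar, 114 mm long down from here, 32 mm wide along the brush's x (39 mm over the button when out, 33 mm when in), 30 mm along y. The two side faces along y are plain: a grip across them leaves the button alone.
- button_face (a point): Centre of the green button's outer face, 23 mm from the handle's axis and 30 mm below its top end; the button is 16.5 mm wide, 26 mm tall and goes in horizontally towards the axis. The horizontal direction from handle_end to here tells which way it faces: roughly towards the robot, up to 40 degrees to either side.
- holder: White round pot for the brush on a dark suction foot, fixed to the worktop, 60 mm across, foot 82 mm across. Origin: centre of its underside on the worktop; its inner floor is 8 mm and its rim 52 mm above that, the mouth is 53 mm wide.
- tumbler: Bystander: tall blue transparent tumbler, 80 mm across, 162 mm tall, loose. Origin: centre of its underside.
- cup: Bystander: white espresso cup, 64 x 88 x 50 mm, loose. Origin: centre of its underside.
- soap: Bystander: pink soap bottle with a purple pump, 46 x 76 x 192 mm, loose. Origin: centre of its underside.
- spoon: Bystander: steel spoon, 188 mm long, loose. Origin: underside at the middle.
- red_band (a point): Underside of the stem's grey shoulder (34 mm across, 6 mm thick, handle right above it), on the brush's axis. Below it a red band shows, as high as the gap to the top of the green collar; once home, shoulder and collar touch. Above, the toothed metal stem (13 mm) runs inside the handle, 3 notches on the side away from the button.

How it is judged:
By the outcome, as a careful person would: the job done as asked, in the order asked, and still so for the second after the job is handed in, while the arm keeps its last pose, push and grip.
It also fails if it takes over 48 s, if anything falls off the work surface, if the arm or the gripper's body presses on something with over 40 N, if the wrist force passes 120 N, or if a joint passes its speed limit or range.

ROBOT

A 6-joint arm with a two-finger parallel gripper is mounted at the origin on a cart in front of the work surface, level with it; the furniture and walls round the work are solid. World frame = base frame: x ahead of the robot, y to its left, z up, the work surface at z = 0. Lengths are in m, angles in rad, forces in N, time in s.
With the tool pointing down it reaches from about 0.25 to 0.725 m from the base axis. Payload 9.7 kg.
Tool frame: the origin (TCP) lies midway between the tips of the shut fingers; the grasp point (between the pads) lies 19 mm behind it; z points along the fingers, y is the line along which they close (so a half turn about z gives the same grasp; the last joint's range is limited). The gripper opens to 85 mm and grips with 20 to 120 N. Pads are 22 mm wide; open, the fingers measure 114 mm over their backs; the gripper's body (76 mm by 85 mm) begins 54 mm behind the grasp point. The pads swing forward as they close: fully open they stand 13 mm farther back than shut.
Start: joints at [1.18, 0.087, 0.176, 1.66, 0, 1.571], TCP at [0.21, 0.509, 0.231] pointing down, gripper open.
Joint ranges: [-3.13, 3.13], [-0.85, 1.81], [-1.15, 1.24], [-2.2, 2.28], [-1.44, 1.52], [-3.14, 3.14]. Speed limits (rad/s): [2.22, 2.22, 2.57, 3.14, 3.14, 3.14].

INTERFACE

Orientations are given as a rotation vector (axis times angle).
In Python, from rig import env, eoat, camera, ticket gives the robot as it stands. The module is installed in compiled form; this text tells all that it offers. Calls block until the motion is done:
- env.move_ptp(position, orientation): joint-space move of the TCP to a pose.
- env.move_straight(position, feed=0.15, ori=None, threshold=None): straight line of the TCP; ori=None keeps the orientation; feed is the mean speed in m/s. With threshold (N) it stops when the force on the tool has changed by that much, and returns True; else False.
- env.set_joints(angles): joint-space move.
- eoat.set_gripper(opening, grasp_force=None): finger opening in m; grasp_force is the grip in N (None keeps the last); returns when the fingers have stopped.
- env.dwell(seconds).
- env.solve_ik(position, orientation): joint angles nearest the present ones, or None.
- env.state(): the state.
- camera(name): name is "side" or "top" or "wrist"; returns a dict with "img" (420x560x3 uint8, blue, green, red), "depth" (420x560 float32, m along the optical axis (not along the pixel's ray), 0 where there is no reading), "camera_matrix" (3x3 intrinsics, pixels), "dist" ([k1, k2, p1, p2, k3] as OpenCV has them; the pictures are not rectified), "rvec" (rotation vector, rad) and "tvec" (3), from world to camera coordinates, as OpenCV has them; the wrist camera has in their place "mount" (4x4, takes a point from camera to tool coordinates, whose origin is the TCP and whose axes are the flange's). Camera axes: x right, y down, z forward; pixel columns grow to the right and rows downward; lengths in m; the calibration is good to about 2 mm. A picture is of the moment at which its call begins: read the wrist's pose just before it.
A pose or a line that the arm cannot do raises env.IKError and nothing moves.
- ticket.sign_off(): hands the job in; it is judged then, once.
The state is a dict: "time_s": time; "q": joint angles; "qvel": joint speeds; "joint_efforts": joint torques, N m; "tool_pos": TCP position; "ee_rot": TCP orientation; "force": force on the tool from outside, world axes, zero at the start; "wrist_torque": the same for the moment, N m; "grip_width": finger opening in m; "grasp_force": force on a finger pad.
Only numpy, scipy, OpenCV 4.12 (cv2) and the standard library are available. Lean on these libraries where they do the work, as an engineer would, in place of code of your own. Each camera call takes 0.05 s, during which the arm holds its last target. There are 200 camera calls.

## Working session

There is one attempt and no reset: what is moved stays moved. The work goes in short steps, each a Python script; the robot and the scene stay as the last script left them, time stands still between calls to the robot, and variables do not carry over. Pictures are saved under pics/ and viewed, at most 10 in all, crops included, and the job is handed in when it is done.

```bash
mkdir -p pics
cat > h.py <<'E'
import numpy as np,cv2
from rig import env,eoat,camera,ticket
from scipy.spatial.transform import Rotation as R
def pts(c,m):
    v,u=np.nonzero(m&(c['depth']>0)); d=c['depth'][v,u]
    n=cv2.undistortPoints(np.c_[u,v].astype(float).reshape(-1,1,2),c['camera_matrix'],c['dist']).reshape(-1,2)
    p=np.c_[n*d[:,None],d]
    Rm=cv2.Rodrigues(np.array(c['rvec'],float))[0]
    return (p-np.array(c['tvec']).ravel())@Rm, u, v
def hsv(c): return cv2.cvtColor(c['img'],cv2.COLOR_BGR2HSV)
E
python3 - <<'E'
from h import *
for n in('side','top'):
    c=camera(n);cv2.imwrite(f'pics/{n}0.png',c['img']);np.save(f'pics/{n}0.npy',c,allow_pickle=True)
    Rm=cv2.Rodrigues(np.array(c['rvec'],float))[0];print(n,-Rm.T@np.array(c['tvec']).ravel(),Rm[2])
    h=hsv(c);m=(h[...,0]>35)&(h[...,0]<90)&(h[...,1]>80)
    k,l,s,ce=cv2.connectedComponentsWithStats(m.astype(np.uint8))
    for i in range(1,k):
        if s[i,4]>20:
            p,u,v=pts(c,l==i);print(s[i],p.mean(0) if len(p) else 0,p.min(0) if len(p) else 0,p.max(0) if len(p) else 0)
s=env.state();print(s)
E
```

```text
side [ 0.48425878 -0.71336578  0.71383781] [ 0.03526839  0.85802996 -0.51238728]
[265 200  11   7  71] [0.48214209 0.19690406 0.18590689] [ 0.46362877  0.1803851  -0.00130169] [0.49562125 0.52734388 0.19191233]
[264 241  16   9  93] [0.48264873 0.18267987 0.05646402] [0.4610417  0.17238886 0.04834796] [0.50342341 0.20116453 0.06231666]
top [0.42125181 0.20770974 1.40289448] [ 0.06738512  0.00887891 -0.99768753]
[288 215  16  12 137] [0.47963774 0.20053666 0.17449846] [0.46537494 0.17900523 0.05487163] [0.49368851 0.22060357 0.19590698]
{'time_s': 0.1, 'q': array([ 1.17999848e+00,  8.73975417e-02,  1.75212697e-01,  1.65982184e+00,
       -8.84952469e-06,  1.57081247e+00]), 'qvel': array([ 0.00067614, -0.00040131,  0.00288316,  0.00131024, -0.00186489,
        0.00103243]), 'joint_efforts': array([-7.80361079e-04, -5.21559477e+01,  4.65653658e+01,  1.60062534e-02,
        1.57180585e-05,  1.00747280e-05]), 'tool_pos': array([0.20942957, 0.50833254, 0.23065777]), 'ee_rot': array([-6.09945783e-01, -3.08158160e+00,  1.86761600e-03]), 'force': array([ 0.33108163, -0.3747665 , -0.77522095]), 'wrist_torque': array([0.00288143, 0.02436137, 0.03699932]), 'grasp_force': 0.0, 'grip_width': 0.0855325301195846}
```

View pics/side0.png

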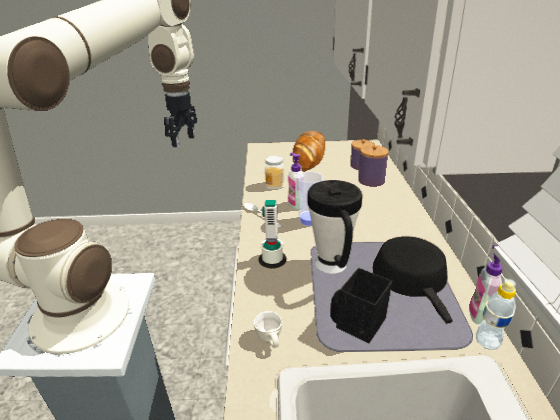

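View pics/top0.png

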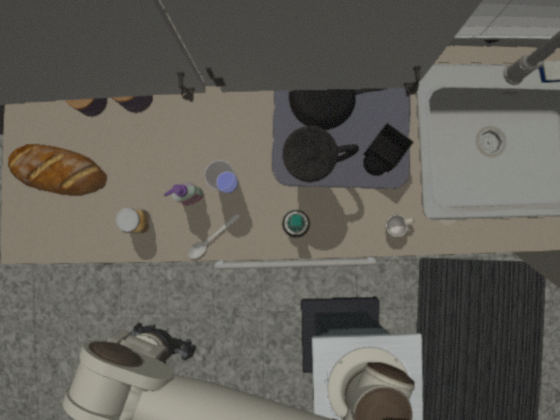

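The side view shows the green cap at about (270,203), the collar at (271,245) and the pot below it. In the top view the brush is at (296,221), and the blender behind it at (310,153). Next I'll take a close wrist view.

Run:
```python
from h import *
for n in('side','top'):
    c=np.load(f'pics/{n}0.npy',allow_pickle=True).item()
    h=hsv(c);m=(h[...,0]>35)&(h[...,0]<90)&(h[...,1]>80)
    p,u,v=pts(c,m);q=p[p[:,2]>.183];print(n,len(q),np.median(q,0),q.min(0),q.max(0))
    p,u,v=pts(c,np.ones(m.shape,bool))
    r=np.hypot(p[:,0]-.48,p[:,1]-.199)
    for z in(.1,.2,.3):
        k=(r<.2)&(r>.05)&(p[:,2]>z)&(p[:,2]<.5);
        if k.any():
            i=np.argmin(np.where(k,r,9));print(z,k.sum(),r[i],p[i],p[k].min(0),p[k].max(0))
b=np.array([.48,.199]);d=b/np.hypot(*b)
def down(yaw): return (R.from_euler('z',yaw)*R.from_euler('x',np.pi)).as_rotvec()
a=np.arctan2(d[1],d[0])
# fingers' y along radial candidates
print(env.state()['ee_rot'],R.from_rotvec(env.state()['ee_rot']).as_matrix())
print(camera('wrist')['mount'])
for y in np.arange(-np.pi,np.pi,np.pi/4):
    for z in(.15,.36):
        q=env.solve_ik([*b,z],down(a+y));print(round(y,2),z,None if q is None else np.round(q,2))
```

```text
side 72 [0.48221638 0.19067476 0.18915991] [0.2080257  0.15082687 0.18325747] [0.57776099 0.46158512 0.30130591]
0.1 2137 0.1027204214589546 [0.57955214 0.17368487 0.23045188] [0.57298588 0.08730235 0.10015255] [0.6797555  0.37456636 0.24105842]
0.2 1183 0.1027204214589546 [0.57955214 0.17368487 0.23045188] [0.57719119 0.08730235 0.20016166] [0.6797555  0.22477978 0.24105842]
top 118 [0.47934041 0.19885095 0.1897891 ] [0.46537494 0.18626777 0.18429734] [0.7607907  0.36274879 0.47419804]
0.1 1967 0.09809033496839198 [0.574951   0.17438249 0.21830351] [0.56932109 0.08780698 0.10192345] [0.6799739  0.37755958 0.24482596]
0.2 1913 0.09809033496839198 [0.574951   0.17438249 0.21830351] [0.57328256 0.08780698 0.20320789] [0.6799739  0.22739952 0.24482596]
[-6.09945783e-01 -3.08158160e+00  1.86761600e-03] [[-9.24599291e-01  3.80940870e-01 -4.52875343e-04]
 [ 3.80941139e-01  9.24598609e-01 -1.12247595e-03]
 [-8.86905182e-06 -1.21035931e-03 -9.99999267e-01]]
[[ 1.49620576e-03 -9.65302750e-01 -2.61129016e-01  6.68851492e-02]
 [ 9.99998826e-01  1.35764627e-03  7.11006128e-04 -9.15787223e-04]
 [
[... 182 characters left out ...]
-3.14 0.36 [0.39 0.11 0.46 1.92 0.   0.  ]
-2.36 0.15 [ 0.39 -0.   -0.07  1.5   0.   -0.79]
-2.36 0.36 [ 0.39  0.11  0.46  1.92  0.   -0.79]
-1.57 0.15 [ 0.39 -0.   -0.07  1.5   0.   -1.57]
-1.57 0.36 [ 0.39  0.11  0.46  1.92  0.   -1.57]
-0.79 0.15 [ 0.39 -0.   -0.07  1.5   0.   -2.36]
-0.79 0.36 [ 0.39  0.11  0.46  1.92  0.   -2.36]
0.0 0.15 [ 0.39 -0.   -0.07  1.5   0.   -3.14]
0.0 0.36 [ 0.39  0.11  0.46  1.92  0.   -3.14]
0.79 0.15 [ 0.39 -0.   -0.07  1.5   0.    2.36]
0.79 0.36 [0.39 0.11 0.46 1.92 0.   2.36]
1.57 0.15 [ 0.39 -0.   -0.07  1.5   0.    1.57]
1.57 0.36 [0.39 0.11 0.46 1.92 0.   1.57]
2.36 0.15 [ 0.39 -0.   -0.07  1.5   0.    0.79]
2.36 0.36 [0.39 0.11 0.46 1.92 0.   0.79]
```

```bash
cat >> h.py <<'E'
def down(yaw): return (R.from_euler('z',yaw)*R.from_euler('x',np.pi)).as_rotvec()
def wrist():
    s=env.state(); c=camera('wrist')
    T=np.eye(4);T[:3,:3]=R.from_rotvec(s['ee_rot']).as_matrix();T[:3,3]=s['tool_pos']
    W=np.linalg.inv(T@np.array(c['mount'])); c['rvec']=cv2.Rodrigues(W[:3,:3])[0];c['tvec']=W[:3,3]
    return c
E
python3 - <<'E'
from h import *
b=np.array([.480,.199]);d=b/np.hypot(*b);a=np.arctan2(d[1],d[0])
env.move_ptp([*(b-.09*d),.27],down(a+np.pi))
c=wrist();print(env.state()['time_s']);cv2.imwrite('pics/w1.png',c['img']);np.save('pics/w1.npy',c,allow_pickle=True)
h=hsv(c);m=(h[...,0]>35)&(h[...,0]<90)&(h[...,1]>80)
k,l,s,ce=cv2.connectedComponentsWithStats(m.astype(np.uint8))
for i in range(1,k):
    if s[i,4]>50:
        p,u,v=pts(c,l==i);print(s[i],np.median(p,0),np.percentile(p,2,0),np.percentile(p,98,0))
E
```

```text
1.6583
[262 240  36  24 373] [0.46641283 0.19148757 0.05992574] [0.45843229 0.17697514 0.05511237] [0.48784086 0.2176014  0.06314449]
[280 288  17  11 106] [0.46054271 0.19843228 0.173141  ] [0.45827897 0.19191281 0.17106763] [0.4637382  0.20577751 0.1748789 ]
[259 304  40  37 922] [0.4786828  0.19706344 0.19060272] [0.4668656  0.18532432 0.1878626 ] [0.49324038 0.2093323  0.19196343]
```

View pics/w1.png

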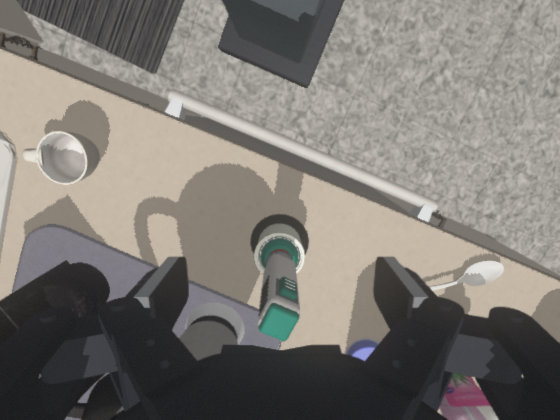

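Cap at (279,322), button at (288,292), pot mouth at (280,252), and nothing blocks the handle. I'll refine the yaw from the cap outline.

```bash
cat >> h.py <<'E'
def toplane(c,uv,z):
    n=cv2.undistortPoints(np.array(uv,float).reshape(-1,1,2),c['camera_matrix'],c['dist']).reshape(-1,2)
    Rm=cv2.Rodrigues(np.array(c['rvec'],float))[0];C=-Rm.T@np.array(c['tvec']).ravel()
    d=np.c_[n,np.ones(len(n))]@Rm
    return C+d*((z-C[2])/d[:,2])[:,None]
def cap(c,z):
    h=hsv(c);m=(h[...,0]>35)&(h[...,0]<90)&(h[...,1]>80)
    p,u,v=pts(c,m);k=(abs(p[:,2]-z)<.006)&(np.hypot(p[:,0]-.48,p[:,1]-.198)<.03)
    zz=np.median(p[k,2]);w=toplane(c,np.c_[u[k],v[k]],zz)[:,:2]
    return zz,cv2.minAreaRect((w*1000).astype(np.float32)),p[k].mean(0),w
E
python3 - <<'E'
from h import *
c=np.load('pics/w1.npy',allow_pickle=True).item()
zz,r,m,w=cap(c,.190);print(zz,r,m)
C=np.array(r[0])/1000
h=hsv(c);mk=(h[...,0]>35)&(h[...,0]<90)&(h[...,1]>60)
p,u,v=pts(c,mk);k=(p[:,2]>.14)&(p[:,2]<.18)&(np.hypot(*(p[:,:2]-C).T)<.035)
q=p[k];print(len(q),q.mean(0),np.degrees(np.arctan2(*(q.mean(0)[:2]-C)[::-1])))
p,u,v=pts(c,np.ones(mk.shape,bool))
k=(p[:,2]>.08)&(p[:,2]<.18)&(np.hypot(*(p[:,:2]-C).T)<.04);q=p[k]
print(len(q),q.min(0),q.max(0)); 
for z in np.arange(.08,.18,.02):
    j=(q[:,2]>z)&(q[:,2]<z+.02);print(round(z,2),q[j].mean(0),q[j].min(0),q[j].max(0)) if j.any() else 0
E
```

```text
0.19060271504535836 ((479.1227111816406, 197.26951599121094), (25.363651275634766, 28.929475784301758), 86.52568817138672) [0.47900198 0.19711553 0.19047176]
169 [0.46008149 0.19761353 0.17118271] 178.96495653358016
1604 [0.45695616 0.18147261 0.08618993] [0.49426597 0.21320766 0.17996324]
0.08 [0.4684586  0.19317881 0.09364334] [0.46400471 0.1823031  0.08618993] [0.49032096 0.21163814 0.09996958]
0.1 [0.46869993 0.19319107 0.11040879] [0.46379176 0.18224991 0.10000275] [0.48957161 0.21198701 0.11992612]
0.12 [0.46835522 0.19262925 0.129656  ] [0.46408766 0.1816473  0.1201981 ] [0.48907421 0.211825   0.13993638]
0.14 [0.46743984 0.18972557 0.15167153] [0.45731832 0.18157132 0.14000851] [0.48977837 0.21186495 0.15982171]
0.16 [0.4661374  0.19355055 0.17152403] [0.45695616 0.18147261 0.16003941] [0.49426597 0.21320766 0.17996324]
```

```bash
cat >> h.py <<'E'
B=np.array([.4791,.1973]); YAW=np.radians(-3.5)
GX=down(YAW-np.pi/2); GY=down(YAW-np.pi)
E
python3 - <<'E'
from h import *
print(env.solve_ik([*B,.22],GX),env.solve_ik([*B,.22],GY),env.solve_ik([*B,.32],GY))
env.move_ptp([*B,.215],GX)
eoat.set_gripper(0.0,30)
print(env.state()['force'],env.state()['tool_pos'],env.state()['time_s'])
f=env.move_straight([*B,.170],feed=.02,threshold=22)
s=env.state();print(f,s['force'],s['tool_pos'],s['time_s'])
env.dwell(.3);s=env.state();print(s['force'],s['tool_pos'])
E
```

```text
[ 0.39064903  0.00644246  0.07044651  1.63480038  0.         -1.11906077] [0.39064903 0.00644246 0.07044651 1.63480038 0.         0.45173556] [0.39064903 0.06352149 0.32715565 1.83443049 0.         0.45173556]
[-0.01163504  0.23909925  0.56095403] [0.47909723 0.19726482 0.2150145 ] 3.4667
True [-0.17915097 -0.36591257  7.54868198] [0.47953634 0.19748817 0.18243575] 5.0167
[-1.36971292 -0.33059143  6.38472911] [0.47952978 0.19746584 0.18243481]
```

Run:
```python
from h import *
f=env.move_straight([*B,.178],feed=.015,threshold=22)
s=env.state();print(f,s['force'],s['tool_pos'],s['time_s'])
env.move_straight([*B,.21],feed=.1)
p=B-np.array([.11,0.03])
env.move_ptp([*p,.19],down(np.pi))
c=wrist();print(env.state()['time_s']);cv2.imwrite('pics/w2.png',c['img']);np.save('pics/w2.npy',c,allow_pickle=True)
zz,r,m,w=cap(c,.182);print(zz,r,m)
n=camera('side');cv2.imwrite('pics/s2.png',cv2.resize(n['img'][190:275,230:310],None,fx=7,fy=7,interpolation=cv2.INTER_NEAREST))
cv2.imwrite('pics/w2c.png',c['img'])
```

```text
True [-0.95813299 -0.62748599  8.71628249] [0.48011334 0.19772157 0.18248215] 5.5583
7.425
  return _methods._mean(a, axis=axis, dtype=dtype,
  ret = ret.dtype.type(ret / rcount)
Traceback (most recent call last):
  File "h.py", line 25, in cap
    zz=np.median(p[k,2]);w=toplane(c,np.c_[u[k],v[k]],zz)[:,:2]
                           ~~~~~~~^^^^^^^^^^^^^^^^^^^^^^^
  File "h.py", line 18, in toplane
    n=cv2.undistortPoints(np.array(uv,float).reshape(-1,1,2),c['camera_matrix'],c['dist']).reshape(-1,2)
      ~~~~~~~~~~~~~~~~~~~^^^^^^^^^^^^^^^^^^^^^^^^^^^^^^^^^^^^^^^^^^^^^^^^^^^^^^^^^^^^^^^^^
cv2.error: OpenCV(4.12.0) /io/opencv/modules/calib3d/src/undistort.dispatch.cpp:347: error: (-215:Assertion failed) CV_IS_MAT(_src) && CV_IS_MAT(_dst) && (_src->rows == 1 || _src->cols == 1) && (_dst->rows == 1 || _dst->cols == 1) && _src->cols + _src->rows - 1 == _dst->rows + _dst->cols - 1 && (CV_MAT_TYPE(_src->type) == CV_32FC2 || CV_MAT_TYPE(_src->type) == CV_64FC2) && (CV_MAT_TYPE(_dst->type) == CV_32FC2 || CV_MAT_TYPE(_dst->type) == CV_64FC2) in function 'cvUndistortPointsInternal'
```

View pics/w2.png

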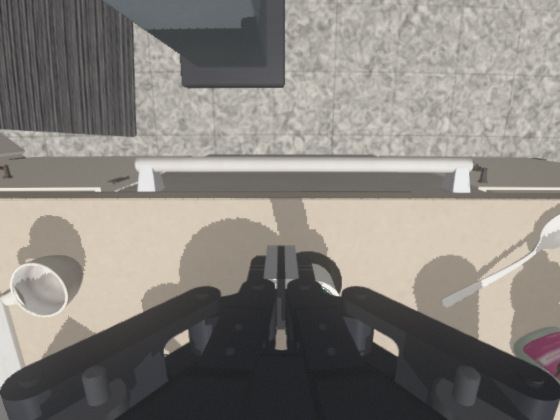

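The shut gripper hides the brush in that view. I'll look from farther up with the fingers open, plus a crop from the side camera.

Run:
```python
from h import *
eoat.set_gripper(.062)
b=np.array([.480,.199]);d=b/np.hypot(*b);a=np.arctan2(d[1],d[0])
env.move_ptp([*(b-.09*d),.27],down(a+np.pi))
c=wrist();np.save('pics/w3.npy',c,allow_pickle=True)
n=camera('side')
try:
    zz,r,m,w=cap(c,.182);print(zz,r,m)
except Exception as e: print('x')
A=cv2.resize(n['img'][190:275,235:305],None,fx=6,fy=6,interpolation=cv2.INTER_CUBIC)
A2=cv2.resize(c['img'][220:355,240:320],(int(80*510/135),510),interpolation=cv2.INTER_CUBIC)
cv2.imwrite('pics/m3.png',np.hstack([A,A2]));print(env.state()['time_s'])
for nm,cc in (('w1',np.load('pics/w1.npy',allow_pickle=True).item()),('w3',c)):
    h=hsv(cc);m=((h[...,0]<8)|(h[...,0]>172))&(h[...,1]>120)
    p,u,v=pts(cc,m);k=np.hypot(*(p[:,:2]-B).T)<.04;print(nm,'red',k.sum())
for nm,cc in (('s0',np.load('pics/side0.npy',allow_pickle=True).item()),('s3',n)):
    h=hsv(cc);m=((h[...,0]<8)|(h[...,0]>172))&(h[...,1]>120);print(nm,m[225:260,255:290].sum())
```

```text
0.18188107695869468 ((479.1331481933594, 197.27317810058594), (25.51625633239746, 28.70615005493164), 86.59992980957031) [0.47905816 0.19725308 0.18175177]
8.625Traceback (most recent call last):
  File "<stdin>", line 15, in <module>
  File "h.py", line 6, in pts
    n=cv2.undistortPoints(np.c_[u,v].astype(float).reshape(-1,1,2),c['camera_matrix'],c['dist']).reshape(-1,2)
      ~~~~~~~~~~~~~~~~~~~^^^^^^^^^^^^^^^^^^^^^^^^^^^^^^^^^^^^^^^^^^^^^^^^^^^^^^^^^^^^^^^^^^^^^^^
cv2.error: OpenCV(4.12.0) /io/opencv/modules/calib3d/src/undistort.dispatch.cpp:347: error: (-215:Assertion failed) CV_IS_MAT(_src) && CV_IS_MAT(_dst) && (_src->rows == 1 || _src->cols == 1) && (_dst->rows == 1 || _dst->cols == 1) && _src->cols + _src->rows - 1 == _dst->rows + _dst->cols - 1 && (CV_MAT_TYPE(_src->type) == CV_32FC2 || CV_MAT_TYPE(_src->type) == CV_64FC2) && (CV_MAT_TYPE(_dst->type) == CV_32FC2 || CV_MAT_TYPE(_dst->type) == CV_64FC2) in function 'cvUndistortPointsInternal'
```

View pics/m3.png

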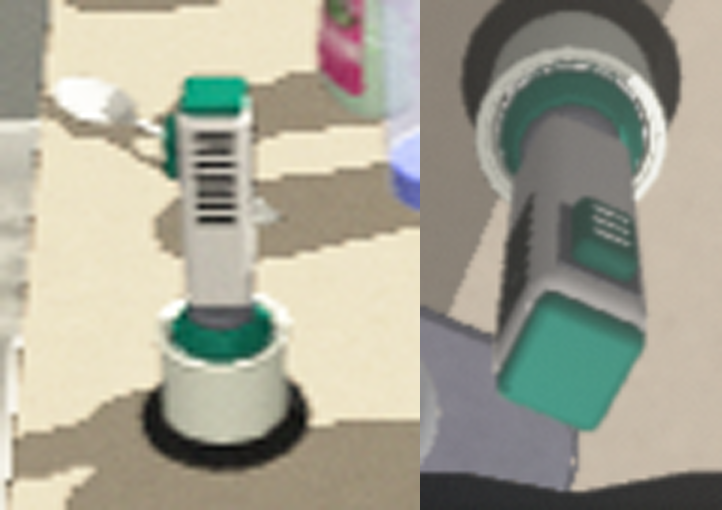

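The wrist view shows the shoulder seated on the collar with no red showing, and the side crop agrees. The cap top is now at z≈0.182 and the pose is unchanged. Next I'll squeeze the button and pull.

Run:
```python
from h import *
x=np.array([np.cos(YAW),np.sin(YAW)])
C=B-.002*x
env.move_ptp([*C,.25],GX)
env.move_straight([*C,.131],feed=.12)
s0=env.state();print(s0['tool_pos'],s0['force'],s0['time_s'])
eoat.set_gripper(.02,30)
s=env.state();print('grip',s['grip_width'],s['grasp_force'],s['force'],s['wrist_torque'],s['time_s'])
C2=B-.0005*x
env.move_straight([*C2,s['tool_pos'][2]],feed=.02)
z=env.state()['tool_pos'][2]
n=env.move_straight([*C2,z+.010],feed=.05)
s=env.state();print('10mm',s['grip_width'],s['force'],s['tool_pos'],s['time_s'])
n=camera('side');A=cv2.resize(n['img'][180:275,235:305],None,fx=6,fy=6,interpolation=cv2.INTER_CUBIC);cv2.imwrite('pics/s4.png',A)
h=hsv(n);m=(h[...,0]>35)&(h[...,0]<90)&(h[...,1]>80)
r=np.nonzero(m[215:260,255:290]);print(r[0].min()+215,r[0].max()+215)
```

```text
[0.47750041 0.19757057 0.13188335] [ 0.83205847  0.72338237 -0.22399429] 10.8083
grip 0.032495017730084966 31.481022834777832 [3.11158985 0.13120481 5.7695741 ] [-0.07016343 -0.69440227 -0.00680559] 11.1833
10mm 0.032531742048065825 [ 0.68525161  0.62711235 -1.87767855] [0.47850856 0.19736196 0.14252012] 11.7833
241 249
```

View pics/s4.png

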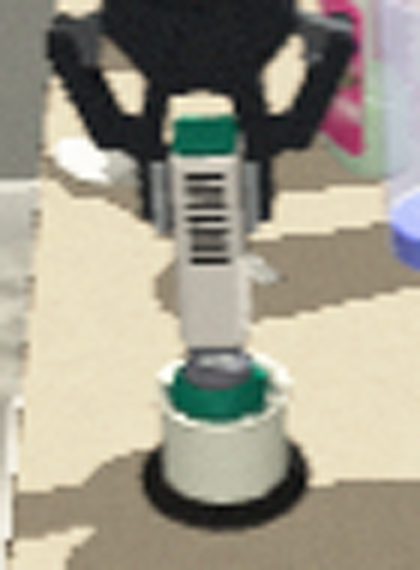

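The button is fully in (width 32.5 mm). Bare stem shows above the shoulder at about (220,358) and the collar is still in the pot, so the handle is sliding. I'll pull on.

Run:
```python
from h import *
x=np.array([np.cos(YAW),np.sin(YAW)]);C2=B-.0005*x
env.move_straight([*C2,.2165],feed=.05)
env.dwell(.2);s=env.state();print(s['grip_width'],s['force'],s['tool_pos'],s['time_s'])
eoat.set_gripper(.062)
env.dwell(.6);print(env.state()['force'],env.state()['tool_pos'],env.state()['time_s'])
b=np.array([.480,.199]);d=b/np.hypot(*b);a=np.arctan2(d[1],d[0])
env.move_straight([*C2,.30],feed=.15)
env.move_ptp([*(b-.09*d),.35],down(a+np.pi))
c=wrist();n=camera('side');np.save('pics/w5.npy',c,allow_pickle=True)
h=hsv(c);m=(h[...,0]>35)&(h[...,0]<90)&(h[...,1]>80)
try:
    for zg in (.255,.263):
        zz,r,mm,w=cap(c,zg);print(zz,r,mm)
except Exception as e: print('x')
A=cv2.resize(n['img'][155:275,225:305],None,fx=5,fy=5,interpolation=cv2.INTER_CUBIC)
A2=cv2.resize(c['img'][200:360,235:325],(int(90*600/160),600),interpolation=cv2.INTER_CUBIC)
cv2.imwrite('pics/m5.png',np.hstack([A,A2]));print(env.state()['time_s'])
```

```text
0.03266623647413858 [-0.59908374 -0.12416393 -1.79884994] [0.47858853 0.19730375 0.21635847] 13.6667
[-0.46158736 -0.71621675  0.38543947] [0.4786021  0.19733586 0.21649237] 14.6583
0.26021368283009827 ((478.18096923828125, 197.36134338378906), (25.555696487426758, 28.624069213867188), 86.84154510498047) [0.47762046 0.19720109 0.26002318]
0.26042556029982467 ((478.0498046875, 197.30767822265625), (25.532283782958984, 28.597858428955078), 86.84156799316406) [0.4779647 0.1972701 0.260296 ]
16.5083
```

View pics/m5.png

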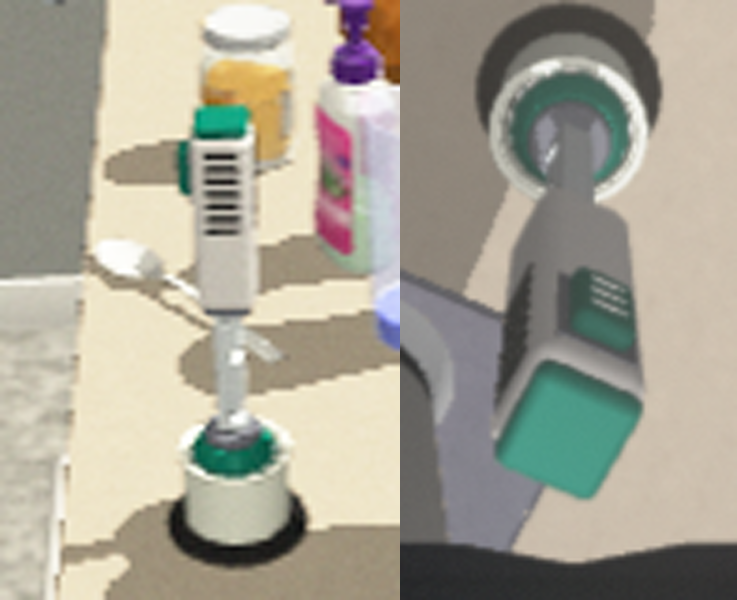

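The cap is at z≈0.260, a rise of 78.5 mm, with the button out and the stem bare at (230,370). So the handle is locked at the second stop within its play. Next I'll grip the side faces and lift.

Run:
```python
from h import *
C=np.array([.4782,.1973])
env.move_ptp([*C,.33],GY)
env.move_straight([*C,.203],feed=.12)
print(env.state()['force'],env.state()['time_s'])
eoat.set_gripper(.015,50)
s=env.state();print(s['grip_width'],s['grasp_force'],s['force'],s['tool_pos'],s['time_s'])
env.move_straight([*C,.215],feed=.04)
env.move_straight([*C,.295],feed=.08)
env.dwell(.3);s=env.state();print(s['grip_width'],s['grasp_force'],s['force'],s['tool_pos'],s['time_s'])
n=camera('side');A=cv2.resize(n['img'][110:275,205:325],None,fx=3.6,fy=3.6,interpolation=cv2.INTER_CUBIC)
cv2.imwrite('pics/s6.png',A)
```

```text
[ 0.72354375 -0.93123763 -0.5615766 ] 18.225
0.029346305599992885 51.837297677993774 [0.35365171 1.25287334 2.64204153] [0.47840453 0.19751539 0.20342378] 18.6083
0.029645092774480717 50.89841902256012 [ 0.428546   -0.53110073 -4.34615617] [0.47812375 0.19728234 0.29480507] 20.5083
```

View pics/s6.png

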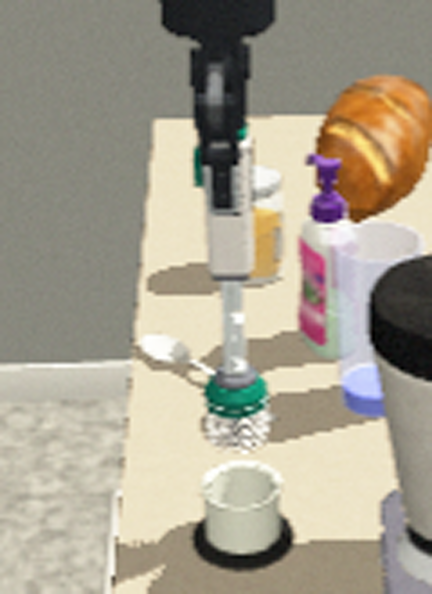

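The picture shows the whole brush held upright: bristles at (237,428) clear of the pot rim at (240,475), stem extended, no red, button out.

```bash
python3 -c "
from h import *
print(ticket.sign_off())"
```

```text
the job is handed in; nothing more can be done
None
```

The job is handed in at about 20.5 s: the brush head is pressed home with no red showing, the handle is locked at its second stop (cap up 78.5 mm), and the arm is holding the brush upright, clear of the pot.

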